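# Open the dial padlock of the leather bench's tool chest

## Task

The tool chest on the leather bench is locked with a dial padlock that lies on its lid, and all but the last number of the combination has been dialled already. Turn the dial to the last number, 5, draw the shackle open without forcing it, take the lock off the chest's staple, and finish while holding the open lock up, dial upward and still, some 15 cm above the lid. Leave the spool, the buckle, the mallet and the tin where they are.

Things in the scene. Friction and masses are not known exactly. Their poses are not given: they have to be found in the camera images.
- chest: Wooden two-leaf tool chest, fixed, 260 (x) x 360 (y) x 115 mm high; origin at the centre of its underside on the bench, x across the two leaves (the near leaf, on which the lock lies, is at -x), y along the seam, z up. The flat lid top is 115 mm above the origin.
- staple_eye (a point): Centre of the hole in the steel staple plate that stands up from the lid near its middle; axes as the chest. The plate is 5 mm thick (along x), 22 mm wide (y), 23 mm high; its hole is a slot 12 mm wide (y) from the lid up to 18 mm above it. This point lies 10 mm above the lid. The lock's free shackle leg runs through the hole along x.
- lock_centre (a point): Centre of the padlock's steel case, on the dial's axis, 12 mm above its back. z out of the dial (up), x towards the shackle. The case is 24 mm thick: a round of 58 mm diameter about this axis, plus a shoulder 46 mm wide (y) ending in a flat face 29 mm from the axis at +x. With dial (47 mm across, 4 mm thick) and knob it is 44 mm high.
- knob (a point): On the dial's axis, half-way up the round fluted black knob (26 mm diameter, 16 mm high), 24 mm above lock_centre. It turns with the dial: its x points at the dial's 0 mark.
- bow (a point): Middle of the shackle's bow, a level U of 8 mm round steel half-way up the case, legs 30 mm apart between centres: free leg at +y, long leg at -y of the lock. It moves along the lock's x and does not swivel. Shut, its outer edge is 64 mm from the dial's axis, the free leg's tip 6 mm inside the case; open, the tip stands 12 mm clear of the flat face.
- dial (a joint): Dial angle relative to the case, rad, anticlockwise from above positive; stops at -1.5 and 5.0. 20 white marks 18 deg apart count clockwise from the wide 0 mark; 5, 10, 15 are long, thin. Number at the dark pointer (case, shackle side) = value / 0.314: 5 is 1.571. Clicks and stays at each number (0.12 Nm). Only at 5 (within 0.1 rad) the shackle can be drawn; drawn, it holds the dial.
- shackle (a joint): How far the shackle is drawn out of the case along the lock's +x, m: 0 shut, 0.018 fully open (stop). Off the number it is held after 1.5 to 3 mm; on it, it slides against about 2 N of friction and stays where left.
- lock: The whole padlock, about 0.45 kg, loose on its back on the lid's near leaf, its shackle through the staple. Origin under the case's centre, axes of lock_centre. Shut, the staple plate can lie 32 to 48 mm from the dial's axis, where it meets the bow; drawn open, it can slip through the gap between leg tip and case as the lock is lifted straight up.
- spool: Bystander: spool of white thread, 38 mm across, 46 mm high, standing on the far leaf of the chest; origin under its centre.
- buckle: Bystander: brass buckle, 45 x 50 mm and 8 mm high, flat on the far leaf; origin under its centre.
- mallet: Bystander: black rubber mallet with wooden handle lying on the bench left of the chest, head 58 mm across and 90 mm long, handle to its -x, 260 mm; origin under the head's centre.
- polish_tin: Bystander: round tin, 72 mm across, 35 mm high, on the bench right of the chest; origin under its centre.
Not all that is in view belongs to the job. Leave any blue or pink look-alike of the lock alone.

How it is judged (in metres and radians):
On the way:
1. the shackle is drawn open (14 mm or more) with the dial on 5, while the lock still lies at the staple (value of joint shackle above 0.014 m and distance between lock_centre and staple_eye below 0.09 m and value of joint dial between 1.37 and 1.77 rad), for 0.1 s.
At the end, for the whole second after the job is handed in: The lock is held in the gripper, off the chest, its case 10 to 25 cm above the staple, dial upward within 20 degrees, still, with the shackle still at least 12 mm out and the dial on 5 (within 0.2 rad) (z of lock_centre in the frame of staple_eye between 0.1 and 0.25 m and value of joint shackle above 0.012 m and angle between lock_centre's own z axis and vertical below 0.35 rad and contact force between lock and the fingers above 2 N and contact force between lock and chest below 0.1 N and linear speed of lock below 0.03 m/s and value of joint dial between 1.37 and 1.77 rad); the arm keeps its last pose, push and grip.
It fails at once if the lock is forced: more than 70 N between lock and chest (contact force between lock and chest above 70 N).
It fails at once if a bystander is shifted by more than 3 cm (distance of any of spool, buckle, mallet, polish_tin from where it was at the start of the episode above 0.03 m).
It also fails if it takes over 64 s, if anything falls off the work surface, if the arm or the gripper's body presses on something with over 40 N, if the wrist force passes 120 N, or if a joint passes its speed limit or range.

## Robot

A 6-joint arm with a two-finger parallel gripper is mounted at the origin on the work surface. World frame = base frame: x ahead of the robot, y to its left, z up, the work surface at z = 0. Lengths are in mm, angles in rad, forces in N, time in s.
With the tool pointing down it reaches from about 225 to 725 mm from the base axis. Payload 3.1 kg.
Tool frame: the origin (TCP) lies at the very end of the fingers, on their centre line; the grasp point (between the pads) lies 19 mm behind it; z points along the fingers, y is the line along which they close (so a half turn about z gives the same grasp; the last joint's range is limited). The gripper opens to 85 mm and grips with 20 to 120 N. Pads are 22 mm wide; open, the fingers measure 114 mm over their backs; the gripper's body (76 mm by 85 mm) begins 54 mm behind the grasp point. The pads swing forward as they close: fully open they stand 13 mm farther back than shut.
Start: joints at [-1.367, 0.048, 0.099, 1.622, 0, 1.443], TCP at [171.001, -496.363, 231.312] pointing down, gripper open.
Joint ranges: [-2.91, 2.91], [-0.99, 1.94], [-1.21, 1.42], [-2.12, 2.29], [-1.49, 1.47], [-3.14, 3.14]. Speed limits (rad/s): [2.79, 2.79, 3.14, 3.14, 3.14, 3.14].

## Interface

Orientations are given as a 3x3 rotation matrix whose columns are the frame's x, y, z axes.
In Python, from cell import bot, eyes gives the robot as it stands.
- The arm moves only by the tool drive_tool, never from a script. Its argument "steps" is a list of rows, each a list of 3 entries, a list of its own where there are three numbers: the shift along the tool's x, y, z in cm, then the turn about the tool's z in degrees, then the closure in counts, from 0 (fully open) to 255 (shut). In form: [[[tx, ty, tz], turn, hand], ...]. A call has 1 to 20 rows; each row is the pose to reach, as a shift and turn from the pose commanded when the call began, along the tool's axes at that moment; what a row does not reach only later rows make up. A row lasts 1/12 s, in which the tool goes at most 41.7 mm and 7.16 degrees, less where a joint would pass 70% of its speed; a pose out of reach is approached as far as the arm can. A call with a gripper value outside its range is refused whole. The fingers move at their own pace and stop on an object; "grip_force" is the grip in N (left out, the last holds). Time passes only in rows, so rows that repeat a pose let the fingers close. It gives the time, the measured TCP pose, the force, the opening and the grip force at its end, in the units of the state.
- bot.state(): the state, without advancing time (a new reading comes with each control period).
- eyes.get_image(name): name is "scene" or "side" or "wrist"; returns a dict with "image" (420x560x3 uint8, red, green, blue), "fx", "fy", "cx", "cy" (pixels), "world_from_camera" (4x4, takes a point from camera to world coordinates); the wrist camera has in their place "tool_from_camera" (4x4, takes a point from camera to tool coordinates, whose origin is the TCP and whose axes are the flange's). Camera axes: x right, y up, looking along -z (the intrinsics and any distortion apply to the point x, -y, -z); pixel columns grow to the right and rows downward; lengths in mm; the calibration is good to about 2 mm. A picture is of the moment at which its call begins: read the wrist's pose just before it. There is no depth.
- bot.finish_job(): hands the job in; it is judged then, once.
The state is a dict: "time_s": time; "joint_positions": joint angles; "dq": joint speeds; "tau": joint torques, N m; "eef_pos": TCP position; "eef_rot": TCP orientation; "contact_force": force on the tool from outside, world axes, zero at the start; "moment": the same for the moment, N m; "grip_width": finger opening in mm; "grip_force": force on a finger pad.
Only numpy, scipy, OpenCV 4.12 (cv2) and the standard library are available. Lean on these libraries where they do the work, as an engineer would, in place of code of your own. Each camera call takes 0.05 s, during which the arm holds its last target. There are 200 camera calls.

## Working session

There is one attempt and no reset: what is moved stays moved. The work goes in short steps, Python scripts to look and compute and a tool call to move; the robot and the scene stay as the last step left them, time stands still between calls to the robot, and variables do not carry over. Pictures are saved under pics/ and viewed, at most 10 in all, crops included, and the job is handed in when it is done.

Besides the shell and the picture viewer there is one more tool, called as name([rows], argument=value, ...), one row to a line, values as JSON. drive_tool: Moves the arm, as the interface text tells. Its arguments: {"type":"object","properties":{"steps":{"type":"array","items":{"type":"array"}},"grip_force":{"type":"number"}},"required":["steps"]}

```bash
mkdir -p pics; ls; python3 - <<'E'
from cell import bot, eyes
import cv2,numpy as np
s=bot.state(); print(s)
for n in("scene","side"):
    d=eyes.get_image(n); cv2.imwrite(f"pics/{n}0.png",d["image"][:,:,::-1]); print(n,d["fx"],d["fy"],d["cx"],d["cy"],np.round(d["world_from_camera"],3).tolist(),[k for k in d])
E
```

```text
pics
{'time_s': 0.0, 'joint_positions': array([-1.36677640e+00,  4.87356721e-02,  9.75513495e-02,  1.62200864e+00,
       -3.37634869e-05,  1.44300553e+00]), 'dq': array([-1.99229136e-03, -1.45777139e-03,  5.74112808e-05, -1.29442428e-03,
        3.89243055e-04, -5.47691750e-04]), 'tau': array([-5.19844707e-04, -3.38785601e+01,  3.20012426e+01,  2.04264885e-02,
       -1.14225770e-04, -1.99443406e-06]), 'eef_pos': array([ 170.87497762, -495.74509887,  230.10171611]), 'eef_rot': array([[ 9.45454099e-01,  3.25754935e-01, -5.18638785e-04],
       [ 3.25755234e-01, -9.45451242e-01,  2.34008473e-03],
       [ 2.71946466e-04, -2.38139200e-03, -9.99997128e-01]]), 'contact_force': array([ 0.56912344, -0.15669135,  0.93317953]), 'moment': array([-0.01233898, -0.02919412, -0.01873042]), 'grip_force': 0.0, 'grip_width': 85.48849006663417}
scene 484.4868387661462 484.4868387661462 283.5226110771871 214.2909418267094 [[-0.338, -0.728, 0.597, 1311.731], [0.941, -0.264, 0.211, 286.763], [0.004, 0.633, 0.774, 1165.845], [0.0, 0.0, 0.0, 1.0]] ['image', 'fx', 'fy', 'cx', 'cy', 'world_from_camera']
side 416.2668011505 416.2668011505 283.95490220707285 212.26401648715364 [[-0.999, 0.016, -0.043, 443.677], [-0.043, -0.629, 0.776, 771.163], [-0.015, 0.777, 0.629, 741.658], [0.0, 0.0, 0.0, 1.0]] ['image', 'fx', 'fy', 'cx', 'cy', 'world_from_camera']
```

View pics/scene0.png

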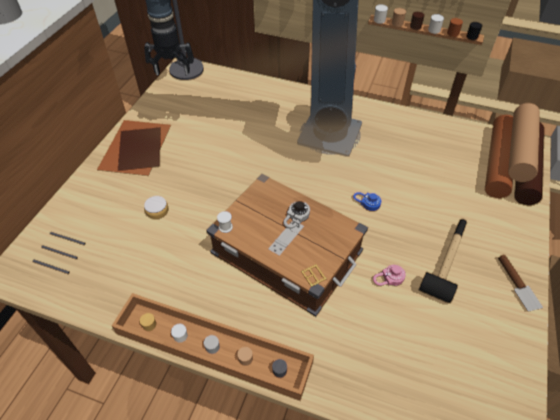

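View pics/side0.png

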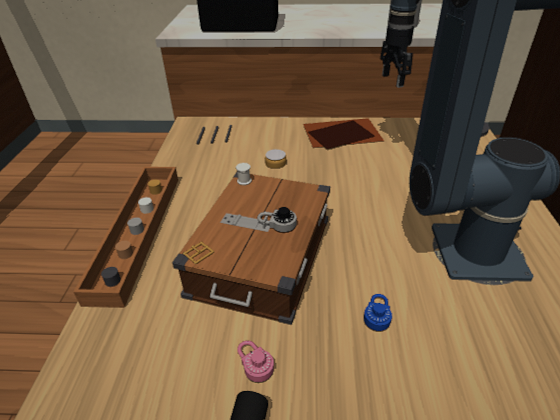

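The scene view shows the grey padlock on the near leaf, knob at about (298,207), bow at (290,222) and staple at (291,228). In the side view the knob is at (284,213) and the bow at (264,218). The blue and pink look-alikes lie on the bench.

```bash
cat > h.py <<'E'
import numpy as np, cv2
from cell import bot, eyes
def grab(n,save=None):
    s=bot.state(); d=eyes.get_image(n)
    if n=="wrist":
        T=np.eye(4);T[:3,:3]=s["eef_rot"];T[:3,3]=s["eef_pos"]
        d["world_from_camera"]=T@d["tool_from_camera"]
    if save: cv2.imwrite(save,d["image"][:,:,::-1])
    return d,s
def ray(d,u,v):
    M=np.array(d["world_from_camera"]); r=M[:3,:3]@np.array([(u-d["cx"])/d["fx"],-(v-d["cy"])/d["fy"],-1])
    return M[:3,3],r/np.linalg.norm(r)
def onz(d,u,v,z):
    o,r=ray(d,u,v); return o+r*(z-o[2])/r[2]
def tri(a,ua,b,ub):
    o1,r1=ray(a,*ua);o2,r2=ray(b,*ub)
    t=np.linalg.lstsq(np.c_[r1,-r2],o2-o1,rcond=None)[0]
    p,q=o1+t[0]*r1,o2+t[1]*r2; return (p+q)/2,np.linalg.norm(p-q)
def pix(d,p):
    M=np.linalg.inv(d["world_from_camera"]);q=M[:3,:3]@p+M[:3,3]
    return d["cx"]-d["fx"]*q[0]/q[2], d["cy"]+d["fy"]*q[1]/q[2]
E
python3 - <<'E'
from h import *
a,_=grab("scene");b,_=grab("side")
for n,u,v in (("knob",(299,206),(284,212)),("bow",(289,224),(262,218)),("c1",(264,180),(329,186)),("c2",(364,229),(287,281)),("c3",(209,230),(244,178)),("spool",(224,216),(243,168))):
    print(n,tri(a,u,b,v),onz(a,*u,140),onz(b,*v,140))
d,s=grab("wrist"); print(d["fx"],d["cx"],d["cy"],np.round(d["tool_from_camera"],3).tolist())
E
```

```text
knob (array([484.78874465,  39.23229688, 148.58126822]), np.float64(1.2765936043387378)) [478.5132752  37.5782566 140.       ] [485.02674523  27.81358818 140.        ]
bow (array([535.96946974,  28.87051406, 122.79901551]), np.float64(1.831859107163393)) [547.83937817  32.49081111 140.        ] [533.85487629  50.61817288 140.        ]
c1 (array([ 380.88438955, -107.47190586,  109.14894329]), np.float64(19.733523342057726)) [419.400824   -89.43391471 140.        ] [377.66378648 -77.64306146 140.        ]
c2 (array([473.77096674, 222.3100627 , 118.17255468]), np.float64(8.94961534829042)) [495.66339468 226.45789214 140.        ] [470.21461445 236.91635731 140.        ]
c3 (array([ 606.25378942, -183.18878278,   88.92219668]), np.float64(0.44641471282120776)) [ 639.5027237  -161.06725414  140.        ] [ 593.62197827 -108.21668293  140.        ]
spool (array([ 596.40374234, -134.30448926,  156.14398744]), np.float64(5.646916146130322)) [ 581.99990666 -143.25631742  140.        ] [ 601.83366581 -154.9772951   140.        ]
336.63143678488586 278.1999391441567 209.21115413041665 [[0.0, 0.966, 0.258, 65.12], [1.0, 0.0, -0.001, 0.287], [-0.001, 0.258, -0.966, -141.998], [0.0, 0.0, 0.0, 1.0]]
```

drive_tool([
  [[47, -40, -4], -90, 0],
  [[47, -40, -4], -90, 0],
  [[47, -40, -4], -90, 0],
  [[47, -40, -4], -90, 0],
  [[47, -40, -4], -90, 0],
  [[47, -40, -4], -90, 0],
  [[47, -40, -4], -90, 0],
  [[47, -40, -4], -90, 0],
  [[47, -40, -4], -90, 0],
  [[47, -40, -4], -90, 0],
  [[47, -40, -4], -90, 0],
  [[47, -40, -4], -90, 0],
  [[47, -40, -4], -90, 0],
  [[47, -40, -4], -90, 0],
  [[47, -40, -4], -90, 0],
  [[47, -40, -4], -90, 0],
  [[47, -40, -4], -90, 0],
  [[47, -40, -4], -90, 0],
  [[47, -40, -4], -90, 0],
  [[47, -40, -4], -90, 0],
])

```text
time_s: 1.92
eef_pos: [484.6, 33.7, 271.4]
eef_rot: [[-0.324, 0.946, 0.0], [0.946, 0.324, -0.0], [-0.0, -0.0, -1.0]]
contact_force: [-0.4, 0.2, -0.1]
grip_width: 85.5
grip_force: 0.0
```

```bash
python3 - <<'E'
from h import *
d,s=grab("wrist","pics/w1.png"); print(s["time_s"],s["eef_pos"],s["eef_rot"].round(3).tolist(),s["joint_positions"])
im=d["image"]; print(pix(d,np.array([485,39,149])))
u,v=map(int,pix(d,np.array([500,38,140]))); c=im[max(0,v-90):v+90,max(0,u-110):u+110]
print(max(0,u-110),max(0,v-90)); cv2.imwrite("pics/w1c.png",cv2.resize(c[:,:,::-1],None,fx=3.5,fy=3.3,interpolation=cv2.INTER_CUBIC))
E
```

```text
1.9167 [484.63952229  33.72937213 271.4304859 ] [[-0.324, 0.946, 0.0], [0.946, 0.324, -0.0], [-0.0, -0.0, -1.0]] [-6.85101963e-02 -3.97681451e-02  9.14510728e-02  1.70196775e+00
 -2.31438479e-04  1.17260685e+00]
(np.float64(280.6525562940367), np.float64(196.20276110860473))
187 110
```

View pics/w1.png

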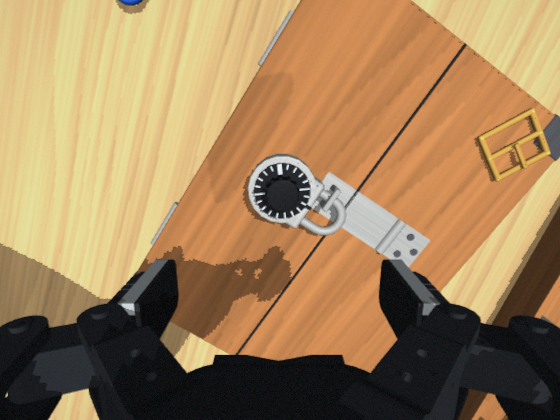

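View crop.

The wrist view shows the lock with its dial at about (283,190), the shackle at lower right (325,215), and the staple plate near (328,190). A magnified crop is needed to read the marks.

View pics/w1c.png

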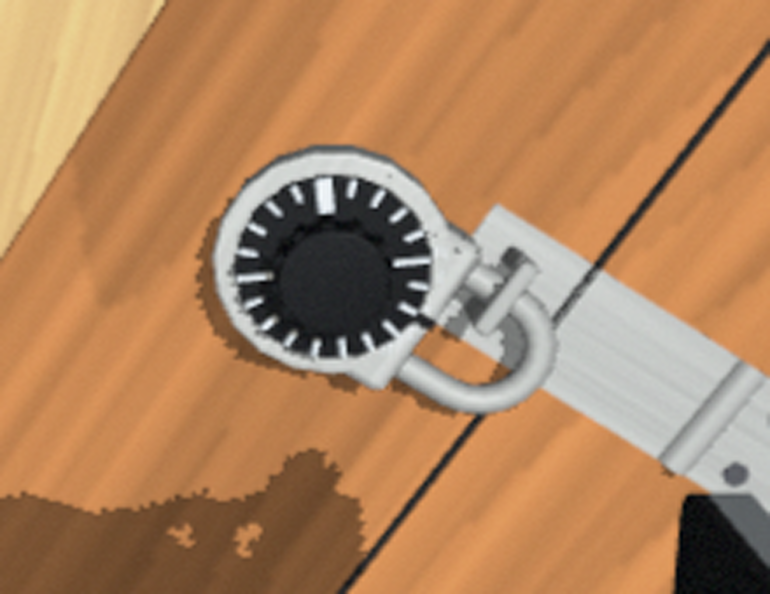

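Reading the dial (centre crop (333,268)): the wide 0 mark is at (325,195), about 96°. The long 5 mark is at (410,262), 5°. The dark pointer is at (427,322), about -31°. So it reads 7, and needs two clicks clockwise, 36°. The staple plate is at crop (507,293) with the free leg through it.

```bash
python3 - <<'E'
from h import *
d,s=grab("wrist")
P=lambda u,v,z:onz(d,187+u/3.5,110+v/3.3,z)
k=P(335,275,159);c=P(333,268,143);p=P(427,322,141);b=P(528,380,127);st=P(512,285,138); bo=P(553,372,127)
z0=P(325,195,143);z5=P(410,262,143)
a=lambda v:np.degrees(np.arctan2(v[1],v[0]))
print(k,c,"ptr yaw",a(p-c),"bow",a(P(527,372,127)-c), "marks",a(z0-c),a(z5-c))
s1,s2=onz(d,465,45,115),onz(d,237,355,115); print("seam",a(s1-s2)-90, "staple",st,np.hypot(*(st-c)[:2]))
R=s["eef_rot"]; print("tool shift to knob", R.T@(np.r_[(k+c)[:2]/2,145]-s["eef_pos"]))
# dark-disc centre of knob/dial
g=cv2.cvtColor(d["image"],cv2.COLOR_RGB2GRAY);m=((g<75)*255).astype(np.uint8)[150:232,240:322]
m=cv2.morphologyEx(m,cv2.MORPH_CLOSE,np.ones((7,7)))
C=max(cv2.findContours(m,0,2)[0],key=cv2.contourArea);(x,y),r=cv2.minEnclosingCircle(C);q=onz(d,x+240,y+150,143);print(x+240,y+150,r,q)
print("dia mm",np.linalg.norm(onz(d,x+240+r,y+150,143)-q)*2)
E
```

```text
[485.01880076  43.81536986 159.        ] [485.34677894  42.11419168 143.        ] ptr yaw -13.688645478574445 bow -13.945886205590547 marks 114.84284868717187 23.702341526417065
seam -14.524455272949567 staple [527.78683295  50.84607572 138.        ] 43.3290200989469
tool shift to knob [  8.56968384   3.43758348 126.50725292]
284.2857131958008 191.5204086303711 30.541898727416992 [487.09456225  42.43903756 143.        ]
dia mm 50.118822582763364
```

drive_tool([
  [[0.9, 0.3, 4], 0, 60],
  [[0.9, 0.3, 8], 0, 100],
  [[0.9, 0.3, 10], 0, 100],
  [[0.9, 0.3, 11.5], 0, 100],
  [[0.9, 0.3, 12.5], 0, 100],
  [[0.9, 0.3, 12.5], 0, 100],
  [[0.9, 0.3, 12.5], 0, 100],
  [[0.9, 0.3, 12.5], 0, 100],
], grip_force=40)

```text
time_s: 2.68
eef_pos: [486.0, 44.1, 148.0]
eef_rot: [[-0.325, 0.946, 0.003], [0.946, 0.325, -0.0], [-0.001, 0.003, -1.0]]
contact_force: [0.6, -0.2, 0.6]
grip_width: 52.1
grip_force: 0.0
```

```bash
python3 - <<'E'
from h import *
d,s=grab("wrist"); print(s["eef_pos"],s["contact_force"],s["grip_width"])
c=d["image"][130:400,130:430]; cv2.imwrite("pics/w2.png",cv2.resize(c[:,:,::-1],None,fx=2.2,fy=2.2,interpolation=cv2.INTER_CUBIC))
E
```

```text
[485.9691119   44.08546209 147.96966447] [ 0.6245031  -0.20526463  0.58200214] 52.12085155277491
```

View pics/w2.png

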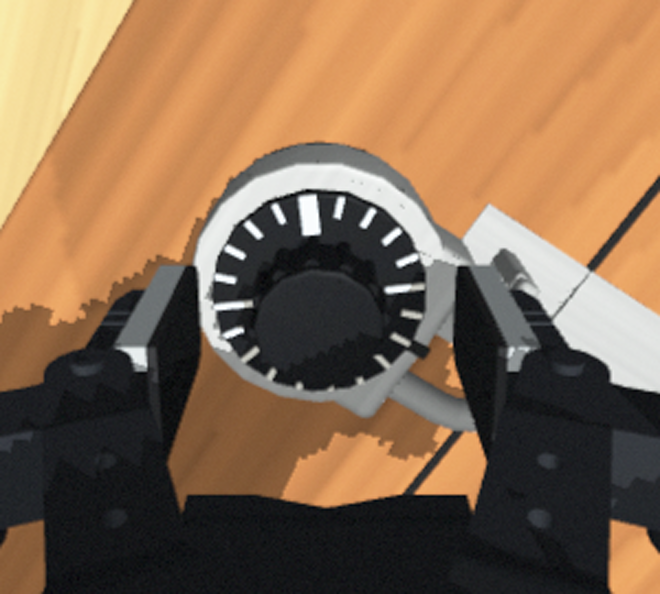

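The knob (crop (320,318)) stands between the fingers. I'll check its offset from the tool axis.

```bash
python3 - <<'E'
from h import *
d,s=grab("wrist"); R=s["eef_rot"]
for u,v,z in((320,318,159),(322,290,143)):
    q=onz(d,130+u/2.2,130+v/2.2,z); print(q,R.T@(q-s["eef_pos"]))
E
```

```text
[484.71893732  44.6654885  159.        ] [  0.96979272  -1.19554772 -10.75176422]
[485.47072316  43.59944042 143.        ] [-0.26314409 -0.88196322  5.2508347 ]
```

drive_tool([
  [[0, -0.1, 0.1], 0, 140],
  [[0, -0.1, 0.1], 0, 255],
  [[0, -0.1, 0.1], 0, 255],
  [[0, -0.1, 0.1], 0, 255],
  [[0, -0.1, 0.1], 0, 255],
  [[0, -0.1, 0.1], 0, 255],
  [[0, -0.1, 0.1], 0, 255],
  [[0, -0.1, 0.1], 0, 255],
], grip_force=40)

```text
time_s: 3.45
eef_pos: [484.4, 44.0, 146.3]
eef_rot: [[-0.326, 0.946, 0.001], [0.946, 0.326, -0.0], [-0.001, 0.001, -1.0]]
contact_force: [-1.6, -0.1, 5.4]
grip_width: 24.3
grip_force: 39.4
```

drive_tool([
  [[0, 0, 0], 4, 255],
  [[0, 0, 0], 8, 255],
  [[0, 0, 0], 12, 255],
  [[0, 0, 0], 16, 255],
  [[0, 0, 0], 20, 255],
  [[0, 0, 0], 24, 255],
  [[0, 0, 0], 28, 255],
  [[0, 0, 0], 32, 255],
  [[0, 0, 0], 36, 255],
  [[0, 0, 0], 38, 255],
  [[0, 0, 0], 38, 255],
  [[0, 0, 0], 38, 255],
])

```text
time_s: 4.45
eef_pos: [485.4, 44.2, 146.3]
eef_rot: [[0.324, 0.946, 0.003], [0.946, -0.324, 0.0], [0.001, 0.003, -1.0]]
contact_force: [0.8, 0.4, 3.7]
grip_width: 24.1
grip_force: 39.4
```

```bash
python3 - <<'E'
from h import *
d,s=grab("wrist"); print(s["eef_pos"],s["contact_force"],s["moment"],s["grip_width"])
c=d["image"][160:380,150:410]; cv2.imwrite("pics/w3.png",cv2.resize(c[:,:,::-1],None,fx=2.7,fy=2.7,interpolation=cv2.INTER_CUBIC))
E
```

```text
[485.40477572  44.22070797 146.34488402] [0.76946321 0.4128488  3.68416604] [ 0.08178504 -0.35154438 -0.02384029] 24.059339431436204
```

View pics/w3.png

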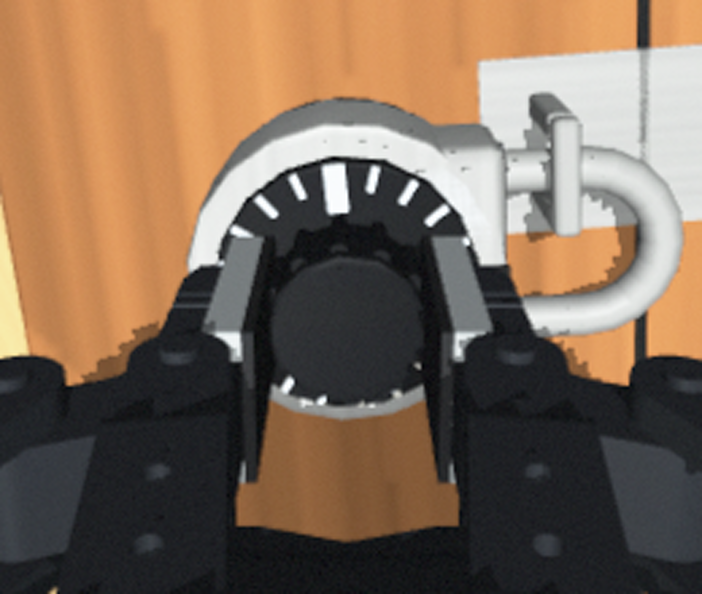

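The 0 mark is at crop (336,188), about 94-96° from the shackle legs, which run horizontally to the right. The staple is at (565,175). The dial is at about 5, with the case swung about 4° into its slack. I'll turn 2° more and then pull the case back so that the staple holds the bow.

drive_tool([
  [[0, 0, 0], 2, 255],
  [[0, 0, 0], 2, 255],
  [[0, -0.3, 0], 2, 255],
  [[0, -0.6, 0], 2, 255],
  [[0, -0.9, 0], 2, 255],
  [[0, -1.1, 0], 2, 255],
  [[0, -1.3, 0], 2, 255],
  [[0, -1.5, 0], 2, 255],
  [[0, -1.5, 0], 2, 255],
])

```text
time_s: 5.25
eef_pos: [471.4, 48.8, 146.4]
eef_rot: [[0.358, 0.934, 0.005], [0.934, -0.358, -0.001], [0.001, 0.005, -1.0]]
contact_force: [5.1, -1.4, 5.0]
grip_width: 24.0
grip_force: 39.4
```

drive_tool([
  [[0, -0.2, 0], 0, 255],
  [[0, -0.4, 0], 0, 255],
  [[0, -0.6, 0], 0, 255],
  [[0, -0.8, 0], 0, 255],
  [[0, -0.8, 0], 0, 255],
])

```text
time_s: 5.67
eef_pos: [464.0, 51.4, 146.3]
eef_rot: [[0.358, 0.934, 0.005], [0.934, -0.358, -0.001], [0.001, 0.005, -1.0]]
contact_force: [4.9, -1.0, 4.7]
grip_width: 24.0
grip_force: 39.4
```

```bash
python3 - <<'E'
from h import *
d,s=grab("wrist"); print(s["eef_pos"],s["contact_force"],s["moment"],s["grip_width"])
c=d["image"][160:380,150:430]; cv2.imwrite("pics/w4.png",cv2.resize(c[:,:,::-1],None,fx=2.7,fy=2.7,interpolation=cv2.INTER_CUBIC))
E
```

```text
[463.9555892   51.44933933 146.3328451 ] [ 4.91363845 -0.9537668   4.67877492] [-0.30435699 -1.22440072  0.01439607] 24.0459336350307
```

View pics/w4.png

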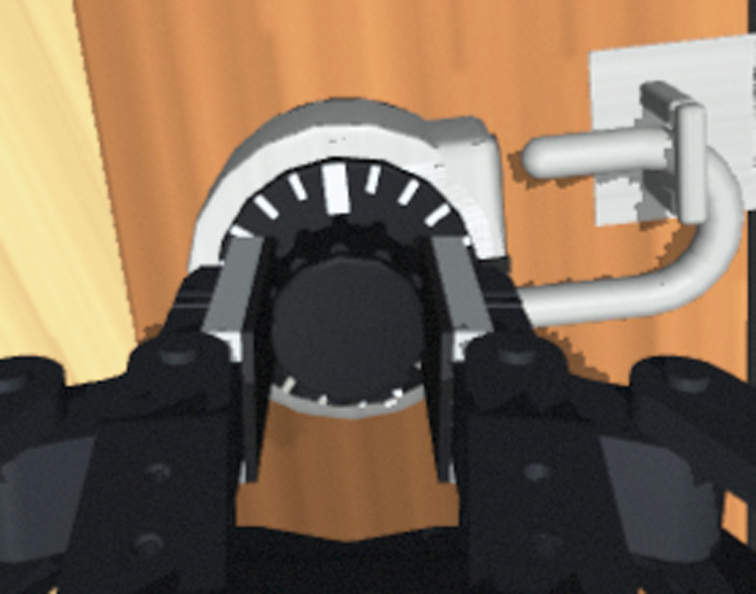

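The shackle is drawn about 12 mm. The free tip is at crop (525,158), clear of the face at (500,160), and the bow rests on the staple at (690,160). I'll pull the rest to the stop.

drive_tool([
  [[0, -0.2, 0], 0, 255],
  [[0, -0.4, 0], 0, 255],
  [[0, -0.5, 0], 0, 255],
  [[0, -0.6, 0], 0, 255],
  [[0, -0.6, 0], 0, 255],
])

```text
time_s: 6.13
eef_pos: [458.6, 53.5, 146.4]
eef_rot: [[0.358, 0.934, 0.005], [0.934, -0.358, -0.001], [0.0, 0.005, -1.0]]
contact_force: [5.7, -1.7, 4.9]
grip_width: 23.9
grip_force: 39.4
```

drive_tool([
  [[0, -0.1, 0], 0, 255],
  [[0, -0.15, 0], 0, 255],
  [[0, -0.15, 0], 0, 255],
])

```text
time_s: 6.38
eef_pos: [457.3, 53.9, 146.3]
eef_rot: [[0.358, 0.934, 0.005], [0.934, -0.358, -0.001], [0.0, 0.005, -1.0]]
contact_force: [5.6, -2.0, 4.1]
grip_width: 24.0
grip_force: 39.4
```

```bash
python3 - <<'E'
from h import *
d,s=grab("wrist"); print(s["eef_pos"],s["contact_force"],s["moment"],s["grip_width"])
c=d["image"][160:380,150:440]; cv2.imwrite("pics/w5.png",cv2.resize(c[:,:,::-1],None,fx=2.7,fy=2.7,interpolation=cv2.INTER_CUBIC))
E
```

```text
[457.2703988   53.94047753 146.33939698] [ 5.64704113 -1.99884091  4.10789082] [-0.41448254 -1.32850036  0.04054994] 24.013491534794944
```

View pics/w5.png

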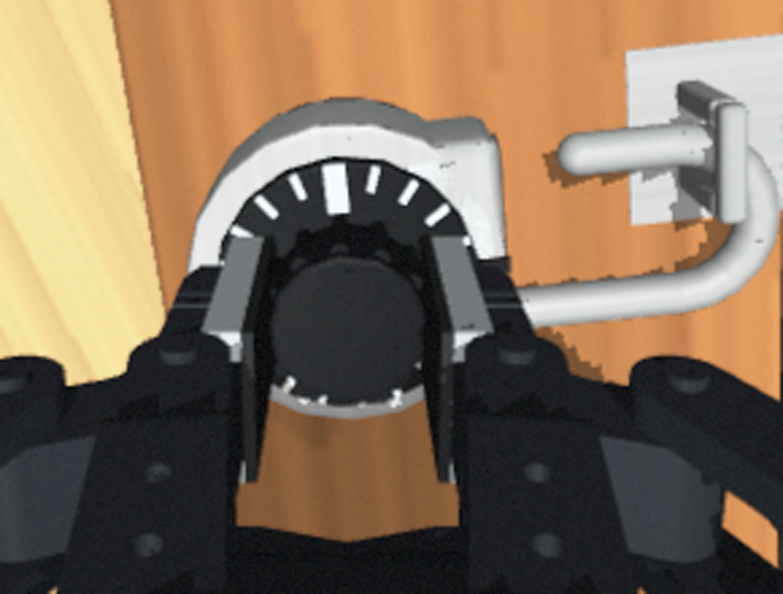

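The tip is now at crop (560,153), about 58 px (12 mm) from the face at 502, so the shackle is fully open. Next I'll slide the lock back about 32 mm so the staple sits in the gap.

drive_tool([
  [[0.02, 0.4, 0], 0, 255],
  [[0.05, 0.8, 0], 0, 255],
  [[0.08, 1.2, 0], 0, 255],
  [[0.11, 1.6, 0], 0, 255],
  [[0.14, 2.0, 0], 0, 255],
  [[0.17, 2.4, 0], 0, 255],
  [[0.19, 2.7, 0], 0, 255],
  [[0.2, 2.9, 0], 0, 255],
  [[0.2, 3.1, 0], 0, 255],
  [[0.2, 3.1, 0], 0, 255],
])

```text
time_s: 7.27
eef_pos: [480.3, 47.0, 146.3]
eef_rot: [[0.357, 0.934, -0.009], [0.934, -0.357, 0.004], [0.0, -0.01, -1.0]]
contact_force: [-9.0, 3.3, 15.8]
grip_width: 24.4
grip_force: 40.5
```

```bash
python3 - <<'E'
from h import *
d,s=grab("wrist"); print(s["eef_pos"],s["contact_force"],s["moment"],s["grip_width"])
c=d["image"][160:380,150:440]; cv2.imwrite("pics/w6.png",cv2.resize(c[:,:,::-1],None,fx=2.7,fy=2.7,interpolation=cv2.INTER_CUBIC))
E
```

```text
[480.28303655  47.03605961 146.33980669] [-8.98349572  3.33213364 15.84678124] [ 0.62710682  1.98929771 -0.01045517] 24.408449034050875
```

View pics/w6.png

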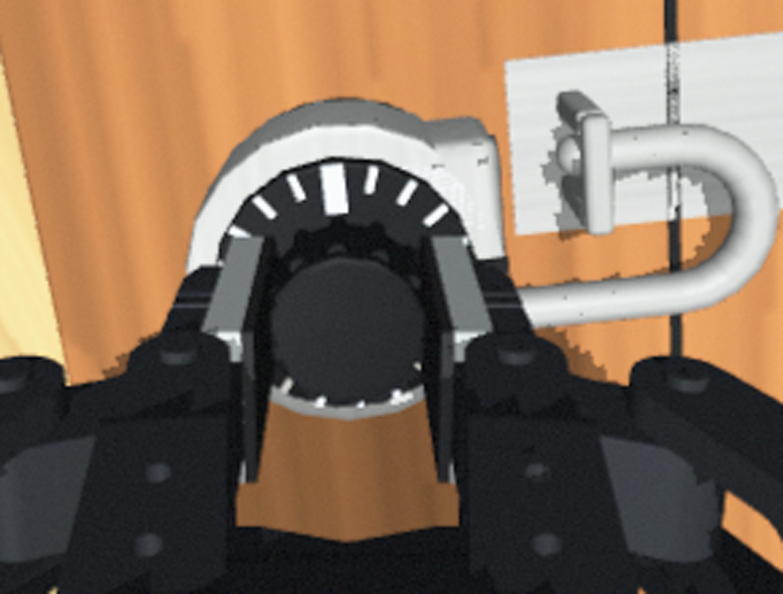

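The lock stopped about 6 mm short, with -9 N sideways and 16 N up. The leg tip at crop (568,155) is still in the slot. The plate's top edge runs from (595,112) to (600,232). I'll compare the leg and slot sideways.

```bash
python3 - <<'E'
from h import *
d,s=grab("wrist"); R=s["eef_rot"]
P=lambda u,v,z:onz(d,150+u/2.7,160+v/2.7,z)
Q=lambda *a:(R.T@(P(*a)-s["eef_pos"]))
yaw=lambda v:np.degrees(np.arctan2(v[1],v[0]))
print("chest yaw from plate top",yaw(P(593,112,138)-P(599,232,138))-90, "strap",yaw(P(510,62,115)-P(516,234,115))-90, "seam", yaw(P(670,40,115)-P(677,330,115))-90)
legs=P(640,146,127),P(700,143,127),P(545,305,127),P(660,290,127)
print("leg yaw",yaw(legs[1]-legs[0]),yaw(legs[3]-legs[2]))
for n,a in dict(tip=(560,155,127),legmid=(640,146,127),platetop=(597,172,138),slotL=(572,148,127),strap=(513,150,115),bowout=(776,200,127),faceTop=(494,175,139),knob=(345,320,159),dial0=(336,188,143)).items(): print(n,Q(*a).round(1),P(*a).round(1))
E
```

```text
chest yaw from plate top -14.134879358766028 strap -16.270273278500497 seam -14.29582069621803
leg yaw -17.75570887609057 -12.481631668460993
tip [17.7 39.7 18.9] [523.5  49.5 127. ]
legmid [19.4 54.3 18.8] [537.8  45.9 127. ]
platetop [17.8 43.6  7.9] [527.3  48.2 138. ]
slotL [19.  41.8 18.9] [526.  50. 127.]
strap [15.2 33.3 31. ] [516.5  49.4 115. ]
bowout [ 9.  80.5 18.5] [558.5  26.8 127. ]
faceTop [17.6 25.7  7.1] [510.5  54.3 139. ]
knob [  0.2   0.  -12.7] [480.5  47.1 159. ]
dial0 [16.5 -1.5  3.3] [484.7  63.  143. ]
```

Sideways the leg is centred in the slot, so the likely cause is the case front catching on the strap edge under downward pressure. I'll back off and lift 1.5-2 mm, within the slot's 2 mm slack, then check.

drive_tool([
  [[-0.05, -0.5, 0], 0, 255],
  [[-0.05, -0.9, 0], 0, 255],
  [[-0.05, -0.9, -0.1], 0, 255],
  [[-0.05, -0.9, -0.2], 0, 255],
  [[-0.05, -0.9, -0.2], 0, 255],
])

```text
time_s: 7.78
eef_pos: [475.2, 48.2, 146.4]
eef_rot: [[0.358, 0.934, -0.003], [0.934, -0.358, 0.001], [-0.001, -0.003, -1.0]]
contact_force: [0.5, -0.0, 2.4]
grip_width: 23.8
grip_force: 39.5
```

drive_tool([
  [[0, 0, -0.1], 0, 255],
  [[0, 0, -0.1], 0, 255],
  [[0, 0, -0.1], 0, 255],
  [[0, 0, -0.1], 0, 255],
])

```text
time_s: 8.12
eef_pos: [474.9, 48.1, 146.6]
eef_rot: [[0.358, 0.934, -0.004], [0.934, -0.358, 0.0], [-0.001, -0.004, -1.0]]
contact_force: [-0.2, -0.2, -4.8]
grip_width: 24.0
grip_force: 39.4
```

drive_tool([
  [[0, 0, -0.1], 0, 255],
  [[0, 0, -0.1], 0, 255],
  [[0.03, 0.3, -0.1], 0, 255],
  [[0.06, 0.6, -0.1], 0, 255],
  [[0.08, 0.9, -0.1], 0, 255],
  [[0.1, 1.1, -0.1], 0, 255],
  [[0.1, 1.1, -0.1], 0, 255],
  [[0.1, 1.1, -0.1], 0, 255],
])

```text
time_s: 8.78
eef_pos: [487.3, 44.9, 149.4]
eef_rot: [[0.358, 0.934, 0.0], [0.934, -0.358, -0.0], [-0.0, 0.0, -1.0]]
contact_force: [-0.1, -0.1, -4.6]
grip_width: 24.2
grip_force: 39.6
```

drive_tool([
  [[0.03, 0.2, 0], 0, 255],
  [[0.03, 0.25, 0], 0, 255],
  [[0.03, 0.25, 0], 0, 255],
  [[0.03, 0.25, 0], 0, 255],
])

```text
time_s: 9.12
eef_pos: [489.5, 44.4, 149.3]
eef_rot: [[0.358, 0.934, -0.0], [0.934, -0.358, 0.0], [0.0, -0.0, -1.0]]
contact_force: [0.6, -0.5, -4.8]
grip_width: 24.0
grip_force: 39.6
```

```bash
python3 - <<'E'
from h import *
d,s=grab("wrist"); print(s["eef_pos"],s["contact_force"],s["moment"],s["grip_width"])
c=d["image"][160:380,150:440]; cv2.imwrite("pics/w7.png",cv2.resize(c[:,:,::-1],None,fx=2.7,fy=2.7,interpolation=cv2.INTER_CUBIC))
E
```

```text
[489.51673656  44.41483944 149.34996499] [ 0.59351048 -0.5460906  -4.79759408] [-0.0039569   0.04473054 -0.03491484] 24.030275076808852
```

View pics/w7.png

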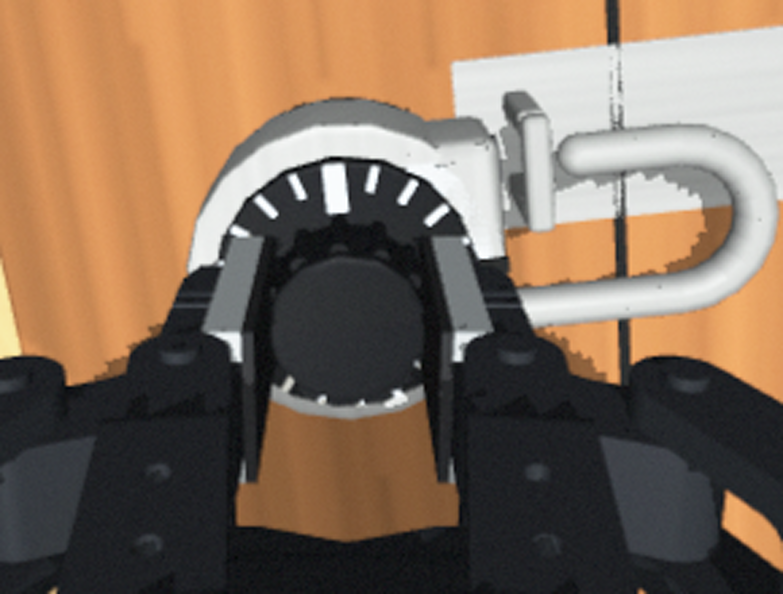

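The staple plate, at crop x 525-550, now sits in the gap between the case face (500) and the free tip (558), and the only load is the lock's weight. Lifting straight up.

drive_tool([
  [[0, 0, -0.3], 0, 255],
  [[0, 0, -0.6], 0, 255],
  [[0, 0, -0.9], 0, 255],
  [[0, 0, -1.2], 0, 255],
  [[0, 0, -1.5], 0, 255],
  [[0, 0, -1.8], 0, 255],
  [[0, 0, -2.2], 0, 255],
  [[0, 0, -2.2], 0, 255],
], grip_force=50)

```text
time_s: 9.83
eef_pos: [490.1, 44.4, 172.5]
eef_rot: [[0.358, 0.934, 0.002], [0.934, -0.358, -0.0], [0.001, 0.002, -1.0]]
contact_force: [0.3, 1.7, -3.7]
grip_width: 23.5
grip_force: 50.6
```

drive_tool([
  [[0, 0, -0.7], 0, 255],
  [[0, 0, -1.4], 0, 255],
  [[0, 0, -2.2], 0, 255],
  [[0, 0, -3.2], 0, 255],
  [[0, 0, -4.2], 0, 255],
  [[0, 0, -5.4], 0, 255],
  [[0, 0, -6.6], 0, 255],
  [[0, 0, -7.8], 0, 255],
  [[0, 0, -9], 0, 255],
  [[0, 0, -10], 0, 255],
  [[0, 0, -11], 0, 255],
  [[0, 0, -11.7], 0, 255],
  [[0, 0, -12], 0, 255],
  [[0, 0, -12], 0, 255],
  [[0, 0, -12], 0, 255],
  [[0, 0, -12], 0, 255],
  [[0, 0, -12], 0, 255],
  [[0, 0, -12], 0, 255],
])

```text
time_s: 11.33
eef_pos: [489.2, 44.4, 290.6]
eef_rot: [[0.358, 0.934, -0.001], [0.934, -0.358, 0.0], [-0.001, -0.001, -1.0]]
contact_force: [-0.4, 0.6, -5.2]
grip_width: 23.4
grip_force: 50.8
```

```bash
python3 - <<'E'
from h import *
d,s=grab("wrist","pics/w8.png"); print(s["time_s"],s["eef_pos"],s["contact_force"],s["grip_width"],s["grip_force"],abs(s["dq"]).max())
# compare lock region with the earlier view (same place in the tool frame if still held and open)
a=cv2.imread("pics/w8.png")[160:380,150:440]; b=cv2.resize(cv2.imread("pics/w7.png"),(290,220),interpolation=cv2.INTER_AREA)
df=cv2.absdiff(a,b).max(2); print("dial",np.median(df[50:90,90:170]),"bow",np.median(df[52:62,215:250]),"tip",df[55:60,212:225].mean())
E
```

```text
11.3333 [489.16891779  44.42530736 290.55652918] [-0.36592773  0.5817465  -5.16615271] 23.39003720990603 50.76437830924988 0.002986137606113624
dial 7.0 bow 11.5 tip 11.276923076923078
```

The lock hangs in the grip unchanged: weight on the wrist, same view, still, and its case about 145 mm above the staple eye.

```bash
python3 -c "
from cell import bot
print(bot.finish_job())"
```

```text
the job is handed in; nothing more can be done
None
```

I turned the dial from 7 to 5, drew the shackle fully open (about 18 mm by the camera), lifted the lock off the staple and handed the job in. The lock was held still, dial up, its case about 145 mm above the staple eye; the verdict wasn't shown.

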